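# Slide a junction-box housing through the height gauge

## Robot

A 6-joint arm with a two-finger parallel gripper is mounted at the origin on the work surface. World frame = base frame: x ahead of the robot, y to its left, z up, the work surface at z = 0. Lengths are in m, angles in rad, forces in N, time in s.
With the tool pointing down it reaches from about 0.35 to 0.975 m from the base axis. Payload 4.9 kg.
Tool frame: the origin (TCP) lies at the very end of the fingers, on their centre line; the grasp point (between the pads) lies ctrl.hold_point_z behind it (ctrl.hold_point_z is the distance from the TCP to the grasp point, in m); z points along the fingers, y is the line along which they close (so a half turn about z gives the same grasp; the last joint's range is limited). The gripper opens to 85 mm and grips with 20 to 120 N. Pads are 22 mm wide; open, the fingers measure 114 mm over their backs; the gripper's body (76 mm by 85 mm) begins 54 mm behind the grasp point. The pads swing forward as they close: fully open they stand 13 mm farther back than shut.
Start: joints at [1.039, 0.053, 1.613, -0, 1.476, -0.119], TCP at [0.251, 0.572, 0.231] pointing down, gripper open.
Joint ranges: [-3.01, 3.01], [-1.01, 2.22], [0.06, 2.58], [-1.02, 4.17], [0.09, 2.62], [-3.14, 3.14]. Speed limits (rad/s): [2.57, 2.57, 3.14, 3.14, 3.14, 3.14].

## Interface

Orientations are given as a rotation vector (axis times angle).
In Python, from station import ctrl gives the robot as it stands. The module is installed in compiled form; this text tells all that it offers.
- The arm moves only by the tool jog_arm, never from a script. Its argument "deltas" is a list of rows, each a list of 3 entries, a list of its own where there are three numbers: the closure, from -1 (fully open) to 1 (shut), then the shift along the world's x, y, z scaled (see below), then the turn, a rotation vector about the world's x, y, z scaled (see below). A call has 1 to 12 rows; each row is the pose to reach, as a shift and turn from the pose commanded when the call began, turning the shorter way round; what a row does not reach only later rows make up. The controller multiplies each number of a shift by 0.4 m and each number of a turn by 180 degrees. A row lasts 1/12 s, in which the tool goes at most 41.7 mm and 7.16 degrees, less where a joint would pass 70% of its speed; a pose out of reach is approached as far as the arm can. A call with a number of a shift or a turn outside -1 to 1 is refused whole. A call with a gripper value outside its range is refused whole. The fingers move at their own pace and stop on an object; "squeeze" is the grip in N (left out, the last holds). Time passes only in rows, so rows that repeat a pose let the fingers close. It gives the time, the measured TCP pose, the force, the opening and the grip force at its end, in the units of the state.
- ctrl.get_obs(): the state, without advancing time (a new reading comes with each control period).
- ctrl.get_image(name): name is "scene" or "top" or "wrist"; returns the picture (400x640x3 uint8, red, green, blue); there is no depth.
- ctrl.get_calibration(name): a dict with "K" (3x3 intrinsics, pixels), "extrinsics" (4x4, takes a point from world to camera coordinates). Camera axes: x right, y down, z forward; pixel columns grow to the right and rows downward; lengths in m; the calibration is good to about 2 mm. The wrist camera is an equidistant fisheye: a pixel r from the principal point sees the ray r / f radians off the axis. A picture is of the moment at which its call begins: read the wrist's pose just before it. get_calibration takes no time and is no camera call; for the wrist camera it gives the pose at the moment of the call.
- ctrl.finish_job(): hands the job in; it is judged then, once.
The state is a dict: "t": time; "q": joint angles; "dq": joint speeds; "effort": joint torques, N m; "tool_pos": TCP position; "tool_rot": TCP orientation; "contact_force": force on the tool from outside, world axes, zero at the start; "wrist_torque": the same for the moment, N m; "opening": finger opening in m; "grip_force": force on a finger pad.
Only numpy, scipy, OpenCV 4.12 (cv2) and the standard library are available. Lean on these libraries where they do the work, as an engineer would, in place of code of your own. Each camera call takes 0.05 s, during which the arm holds its last target. There are 200 camera calls.

## Task

First move the loose cast fitting off the empty white outline and lay it base down in the empty steel tray, leaving the housing where it is. Then slide the junction-box housing along the bench, never lifting it, under the gauge arch and squarely into the cleared outline; the hand does not fit under the arch, so push it half-way, let go and pull it out by its other end. Do not knock the arch or disturb the carton, ring and hammer.

Things in the scene. Friction and masses are not known exactly. Their poses are not given: they have to be found in the camera images.
- housing: Loose grey cast-aluminium junction box, 0.4-0.85 kg: box 80 mm (x) by 110 mm (y), 46 mm high; a round conduit spigot, 32 mm diameter, sticks out 45 mm from each y end, axis along y, 28 mm above the underside (200 mm long in all). Grip a spigot at y = +80 or -80 mm, 28 mm up, closing along x. Ends are alike. Origin: centre of the underside, z up.
- gate: Fixed steel gauge arch between the two outlines; things pass through along its y. Posts 140 mm high, inner faces at x = +-57 mm, outer +-79; feet 6 mm high reach x = +-87, y = +-30. Bar between them 30 mm thick (y +-15 mm), underside 64 mm and top 136 mm above the bench. Origin: on the bench midway between the posts, z up.
- mark_start: White painted rectangular outline, flat on the bench, on which the housing stands at the start; 100 mm by 130 mm inside (x, y), lines 8 mm wide. Origin: its centre, on the bench. It may be on either side of the arch.
- mark_goal: The same kind of outline on the other side of the arch, where the housing must end with its long axis (y) along the outline's long axis (y); at the start the loose fitting lies on it. Origin: its centre, on the bench.
- fitting: Loose cast-aluminium fitting, 0.25 kg: a bar 110 mm long (x), 34 mm wide (y), 30 mm high, with a 28 mm diameter round spout on top at x = +25 mm reaching 44 mm height and a small rib reaching 38 mm at x = -22 mm. Grip across its width at the middle. Origin: centre of the underside; z up.
- tray: Fixed shallow dark-steel tray beyond the arch, outside 140 mm (x) by 200 mm (y), 20 mm high, walls and floor about 4 mm thick, empty. Origin: centre of the underside; z up.
- carton: Bystander: closed cardboard box 110 by 140 by 70 mm. Origin: centre of the underside.
- ring: Bystander: aluminium trim ring, 90 mm across, 24 mm high. Origin: centre of the underside.
- hammer: Bystander: hammer 240 mm long, yellow handle, lying along its x. Origin: on its underside near the middle.
Things that resemble listed ones, but are neither listed nor needed, are in the scene too. What is shaped like the housing but green or purple is not meant.

How it is judged:
By the outcome, as a careful person would: the job done as asked, in the order asked, and still so for the second after the job is handed in, with the robot touching nothing.
It also fails if it takes over 72 s, if anything falls off the work surface, if the arm or the gripper's body presses on something with over 40 N, if the wrist force passes 120 N, or if a joint passes its speed limit or range.

## Working session

There is one attempt and no reset: what is moved stays moved. The work goes in short steps, Python scripts to look and compute and a tool call to move; the robot and the scene stay as the last step left them, time stands still between calls to the robot, and variables do not carry over. Pictures are saved under pics/ and viewed, at most 10 in all, crops included, and the job is handed in when it is done.

Besides the shell and the picture viewer there is one more tool, called after "Emit:" as a command line: name --argument value ..., lists and objects as JSON in quotes. jog_arm: Moves the arm, as the interface text tells. Its arguments: {"type":"object","properties":{"deltas":{"type":"array","items":{"type":"array"}},"squeeze":{"type":"number"}},"required":["deltas"]}

```bash
mkdir -p pics; ls
cat > h.py <<'E'
import numpy as np,cv2
from station import ctrl
def ray(name,uv,cal=None):
    c=cal or ctrl.get_calibration(name);K=np.array(c["K"]);E=np.array(c["extrinsics"])
    uv=np.atleast_2d(uv).astype(float)
    d=np.c_[(uv[:,0]-K[0,2])/K[0,0],(uv[:,1]-K[1,2])/K[1,1],np.ones(len(uv))]
    if name=="wrist":
        r=np.hypot(d[:,0],d[:,1]);s=np.where(r>1e-9,np.sin(r)/np.maximum(r,1e-9),1)
        d=np.c_[d[:,0]*s,d[:,1]*s,np.cos(r)]
    R=E[:3,:3];o=-R.T@E[:3,3]
    return o,d@R
def plane(name,uv,z,cal=None):
    o,d=ray(name,uv,cal);return o+d*((z-o[2])/d[:,2])[:,None]
def tri(a,b):  # (o,d) pairs -> point
    A=np.zeros((3,3));v=np.zeros(3)
    for o,d in (a,b):
        d=d/np.linalg.norm(d);P=np.eye(3)-np.outer(d,d);A+=P;v+=P@o
    return np.linalg.solve(A,v)
def proj(name,X,cal=None):
    c=cal or ctrl.get_calibration(name);K=np.array(c["K"]);E=np.array(c["extrinsics"])
    p=np.atleast_2d(X)@E[:3,:3].T+E[:3,3];q=p@K.T;return q[:,:2]/q[:,2:]
def snap(name,f):
    im=ctrl.get_image(name);cv2.imwrite(f"pics/{f}.png",im[...,::-1]);return im
E
python3 - <<'E'
from h import *
for n in("top","scene"):snap(n,n+"0");c=ctrl.get_calibration(n);E=np.array(c["extrinsics"]);print(n,np.round(c["K"],1).tolist(),np.round(-E[:3,:3].T@E[:3,3],3))
print(ctrl.hold_point_z,ctrl.get_obs())
E
```

```text
pics
top [[366.0, 0.0, 328.0], [0.0, 366.0, 195.5], [0.0, 0.0, 1.0]] [0.329 0.049 1.146]
scene [[429.3, 0.0, 312.6], [0.0, 429.3, 199.2], [0.0, 0.0, 1.0]] [ 1.501 -0.165  1.241]
0.0187 {'t': 0.1, 'q': array([ 1.03897724e+00,  5.32998542e-02,  1.61413206e+00, -4.16033186e-06,
        1.47600379e+00, -1.18979915e-01]), 'dq': array([-9.12807643e-04, -4.10813989e-04, -2.61631382e-03,  8.79118061e-04,
       -1.48110436e-03,  9.88829613e-05]), 'effort': array([ 2.25012457e-05, -3.94905317e+01, -3.71362424e+01, -1.23791951e-04,
        3.96334144e-03, -7.98000087e-06]), 'tool_pos': array([0.25046346, 0.57201468, 0.23019508]), 'tool_rot': array([-6.43770005e-01, -3.07432594e+00,  2.74470476e-03]), 'contact_force': array([ 0.6173712 ,  0.52003166, -0.76058406]), 'wrist_torque': array([-0.03402731, -0.02890641, -0.00643323]), 'grip_force': 0.0, 'opening': 0.08515682033342374}
```

View pics/top0.png

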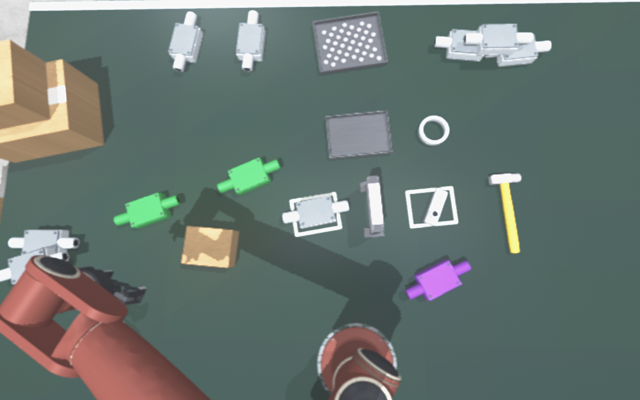

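View pics/scene0.png

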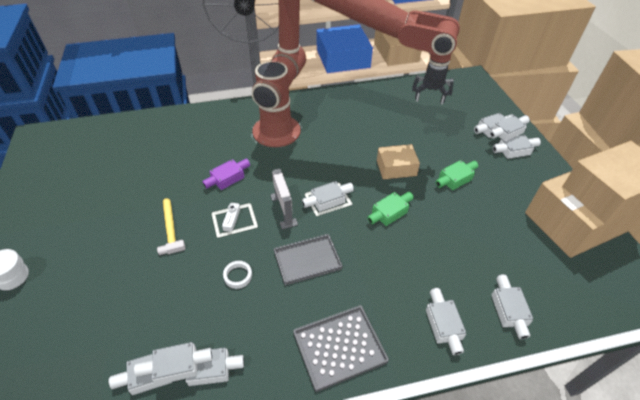

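The top view shows the housing on its outline at (315,212), the arch at (374,206), the fitting on the goal outline at (437,206), the tray at (358,134), the ring at (434,130), the hammer at (510,212) and the carton at (210,247). The scene view agrees. Next I'll get coarse positions, then look closer with the wrist camera.

Run:
```python
from h import *
for n,uv,z in [("housing",(315,211),.046),("sp+",(288,216),.03),("sp-",(345,207),.03),("bar",(375,206),.136),("goal",(432,207),0),("fit",(437,206),.035),("tray",(358,134),.02),("purple",(438,281),.04),("hammerhead",(506,179),.02),("ring",(434,130),.024)]:
    print(n,np.round(plane("top",uv,z)[0],3))
c=ctrl.get_calibration("wrist");E=np.array(c["extrinsics"]);o=ctrl.get_obs()
from scipy.spatial.transform import Rotation as R
print(np.round(c["K"],1).tolist());T=R.from_rotvec(o["tool_rot"]).as_matrix();C=-E[:3,:3].T@E[:3,3]
print("tool axes",T.round(3).tolist(),"cam in tool",T.T@(C-o["tool_pos"]),"cam axes in tool",(E[:3,:3]@T).round(2).tolist())
```

```text
housing [0.447 0.125 0.046]
sp+ [0.433 0.209 0.03 ]
sp- [0.462 0.035 0.03 ]
bar [ 0.452 -0.047  0.136]
goal [ 0.466 -0.237  0.   ]
fit [ 0.465 -0.244  0.035]
tray [ 0.697 -0.007  0.02 ]
purple [ 0.244 -0.237  0.04 ]
hammerhead [ 0.552 -0.462  0.02 ]
ring [ 0.708 -0.246  0.024]
[[309.7, 0.0, 322.0], [0.0, 309.7, 199.6], [0.0, 0.0, 1.0]]
tool axes [[-0.916, 0.401, -0.001], [0.401, 0.916, -0.002], [0.0, -0.002, -1.0]] cam in tool [ 0.07073153 -0.00070146 -0.14310576] cam axes in tool [[-0.0, 1.0, -0.0], [-0.96, -0.0, -0.27], [-0.27, 0.0, 0.96]]
```

Emit:
jog_arm --deltas '[[-1,[0.5,-1,0.25],[0,0,0]],[-1,[0.5,-1,0.25],[0,0,0]],[-1,[0.5,-1,0.25],[0,0,0]],[-1,[0.5,-1,0.25],[0,0,0]],[-1,[0.5,-1,0.25],[0,0,0]],[-1,[0.5,-1,0.25],[0,0,0]],[-1,[0.5,-1,0.25],[0,0,0]],[-1,[0.5,-1,0.25],[0,0,0]],[-1,[0.5,-1,0.25],[0,0,0]],[-1,[0.5,-1,0.25],[0,0,0]],[-1,[0.5,-1,0.25],[0,0,0]],[-1,[0.5,-1,0.25],[0,0,0]]]'

```text
t: 1.1
tool_pos: [0.4535, 0.1671, 0.3329]
tool_rot: [0.656, 3.068, -0.002]
contact_force: [0.2, 0.1, 0.7]
opening: 0.0858
grip_force: 0.0
```

```bash
cat >> h.py <<'E'
import pickle
def wsnap(f):
    import time
    cal=ctrl.get_calibration("wrist");im=snap("wrist",f);o=ctrl.get_obs()
    pickle.dump((im,cal,o),open(f"pics/{f}.pkl","wb"));print(f,o["t"],o["tool_pos"].round(4),o["tool_rot"].round(3),np.abs(o["dq"]).max().round(3),o["opening"].round(4),o["grip_force"].round(1),o["contact_force"].round(1));return im,cal
def wload(f): return pickle.load(open(f"pics/{f}.pkl","rb"))
E
python3 -c "
from h import *
wsnap('w1')"
```

```text
Traceback (most recent call last):
  File "h.py", line 28, in wsnap
    pickle.dump((im,cal,o),open(f"pics/{f}.pkl","wb"));print(f,o["t"],o["tool_pos"].round(4),o["tool_rot"].round(3),np.abs(o["dq"]).max().round(3),o["opening"].round(4),o["grip_force"].round(1),o["contact_force"].round(1));return im,cal
                                                                                                                                                   ^^^^^^^^^^^^^^^^^^
AttributeError: 'float' object has no attribute 'round'
```

Emit:
jog_arm --deltas '[[-1,[0.0,-0.75,0],[0,0,0]],[-1,[0.0,-0.75,0],[0,0,0]],[-1,[0.0,-0.75,0],[0,0,0]],[-1,[0.0,-0.75,0],[0,0,0]],[-1,[0.0,-0.75,0],[0,0,0]],[-1,[0.0,-0.75,0],[0,0,0]],[-1,[0.0,-0.75,0],[0,0,0]],[-1,[0.0,-0.75,0],[0,0,0]],[-1,[0.0,-0.75,0],[0,0,0]],[-1,[0.0,-0.75,0],[0,0,0]]]'

```text
t: 1.98
tool_pos: [0.4507, -0.1264, 0.3306]
tool_rot: [-0.643, -3.074, -0.002]
contact_force: [-0.7, 0.5, -0.4]
opening: 0.0852
grip_force: 0.0
```

```bash
python3 -c "
from h import *
wsnap('w2')
a=cv2.imread('pics/w1.png');b=cv2.imread('pics/w2.png')
cv2.imwrite('pics/w12.png',np.hstack([a,b])[:, :]) 
cv2.imwrite('pics/w12.png',cv2.resize(np.vstack([a,b]),None,fx=.75,fy=.75))"
```

```text
Traceback (most recent call last):
  File "h.py", line 28, in wsnap
    pickle.dump((im,cal,o),open(f"pics/{f}.pkl","wb"));print(f,o["t"],o["tool_pos"].round(4),o["tool_rot"].round(3),np.abs(o["dq"]).max().round(3),o["opening"].round(4),o["grip_force"].round(1),o["contact_force"].round(1));return im,cal
                                                                                                                                                   ^^^^^^^^^^^^^^^^^^
AttributeError: 'float' object has no attribute 'round'
```

Both pickles were saved before the print error, so the data is usable.

```bash
sed -i 's/o\["opening"\].round(4)/round(o["opening"],4)/;s/o\["grip_force"\].round(1)/round(o["grip_force"],1)/' h.py
python3 -c "
from h import *
for f in('w1','w2'): im,c,o=wload(f);print(o['t'],o['tool_pos'],np.abs(o['dq']).max())
a=cv2.imread('pics/w1.png');b=cv2.imread('pics/w2.png')
cv2.imwrite('pics/w12.png',cv2.resize(np.vstack([a,b]),None,fx=.75,fy=.75))"
```

```text
1.15 [0.45215266 0.16965029 0.33203093] 0.07461039209785358
2.0333 [ 0.45083416 -0.12590752  0.33082924] 0.019824062931665738
```

View pics/w12.png

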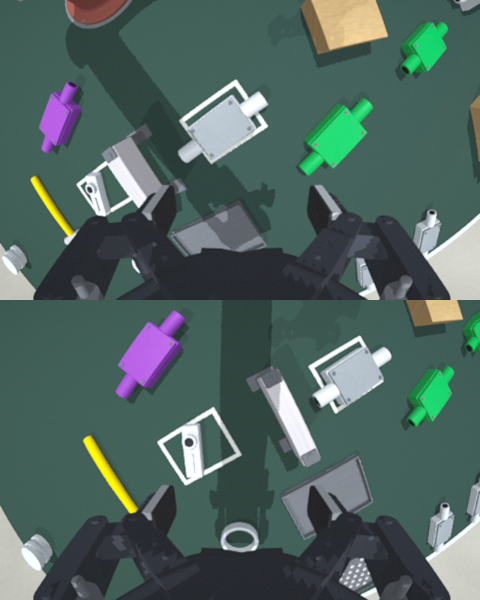

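The upper view (w1, at 0.75 scale) has the housing body at about (222,130), with spigot ends at about (187,153) and (258,102). The lower one (w2) has the goal outline around (200,447), the fitting at (193,447) with its spout at (191,442), the arch at (288,417), the tray at (320,497) and the ring at (240,537). I'll zoom in to place the corners.

```bash
python3 -c "
import cv2,numpy as np
a=cv2.imread('pics/w1.png');b=cv2.imread('pics/w2.png')
def crop(im,x,y,w,h,W,H):
    r=cv2.resize(im[y:y+h,x:x+w],(W,H),interpolation=cv2.INTER_CUBIC);return r
A=crop(a,228,100,133,100,400,300);B=crop(b,200,130,133,100,400,300)
C=crop(b,400,40,133,100,400,300);D=crop(b,310,80,200,150,400,300)
cv2.imwrite('pics/z1.png',np.vstack([np.hstack([A,B]),np.hstack([C,D])]))"
```

```text
(no output)
```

View pics/z1.png

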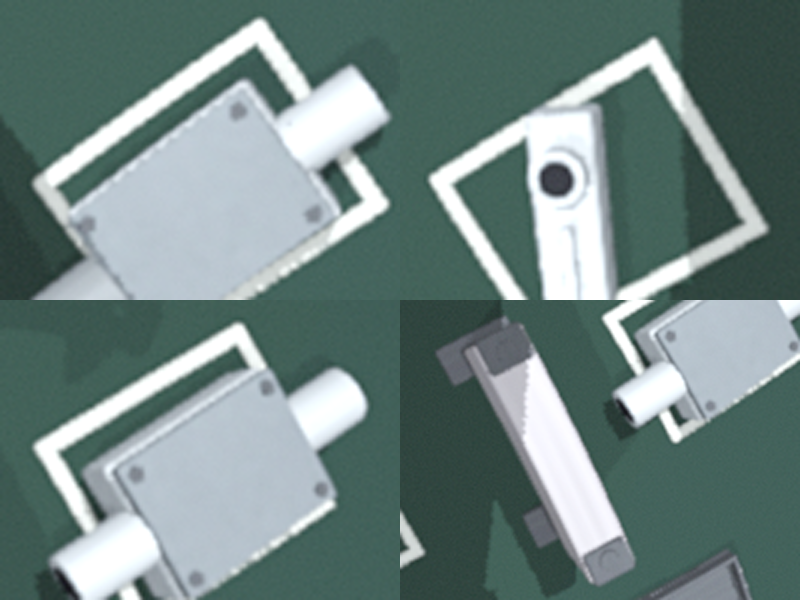

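Top left (w1) shows the housing slightly askew on its outline, with lid screws at (238,110), (313,214) and (86,224) in the crop. Bottom left shows the same screws in w2. Top right shows the fitting's spout at (557,180) and the outline corners at (654,39), (768,231) and (431,179). Bottom right has the arch's post tops at about (510,345) and (608,560).

Run:
```python
from h import *
s=.3325
im1,c1,_=wload('w1');im2,c2,_=wload('w2')
P1=np.array([(238,110),(313,214),(86,224)])*s+[228,100]
P2=np.array([(267,87),(321,190),(136,174)])*s+[400,40]
X=[tri((lambda r:(r[0],r[1][0]))(ray('wrist',a,c1)),(lambda r:(r[0],r[1][0]))(ray('wrist',b,c2))) for a,b in zip(P1,P2)]
print("screws tri",np.round(X,4).tolist())
p4=plane('wrist',np.array([(197,279)])*s+[400,40],.046,c2)
print("z.046 w1",plane('wrist',P1,.046,c1).round(4).tolist(),"w2",plane('wrist',P2,.046,c2).round(4).tolist(),p4.round(4))
# masks w2
b=im2.astype(int);bright=(b.min(2)>185)
roi=np.zeros(bright.shape,bool);roi[130:255,200:330]=1
blue=bright&roi&(b[...,2]-b[...,0]>=4);yel=bright&roi&(b[...,2]-b[...,0]<4)
print(im2[143+8,284],im2[215,262],im2[200,250],im2[225,252])
def rect(mask,z,cal,nm):
    n,l,st,ce=cv2.connectedComponentsWithStats(mask.astype(np.uint8));k=1+np.argmax(st[1:,4])
    v,u=np.nonzero(l==k);p=plane('wrist',np.c_[u,v],z,cal)[:,:2]
    r=cv2.minAreaRect((p*1000).astype(np.float32));print(nm,st[k],np.round(r[0],1),np.round(r[1],1),round(r[2],1));return p
rect(bright&roi,0,c2,"goal")
rect(blue,.03,c2,"fit");
cv2.imwrite('pics/m.png',np.hstack([cv2.resize(im2[130:255,200:330,::-1],None,fx=3,fy=3),cv2.resize((blue*255).astype(np.uint8)[130:255,200:330,None].repeat(3,2),None,fx=3,fy=3)]))
g=np.array([(110,45),(208,260)])*.5+[310,80]
print("gate posts",plane('wrist',g,.14,c2).round(4).tolist())
```

```text
screws tri [[0.4096, 0.1636, 0.0469], [0.4683, 0.1753, 0.0472], [0.4279, 0.0753, 0.0474]]
z.046 w1 [[0.4094, 0.1636, 0.046], [0.4682, 0.1753, 0.046], [0.4279, 0.0749, 0.046]] w2 [[0.4099, 0.1642, 0.046], [0.4689, 0.1761, 0.046], [0.4281, 0.0759, 0.046]] [[0.4871 0.0887 0.046 ]]
[251 255 255] [255 255 255] [255 255 255] [255 255 255]
goal [ 210  143  111  104 2858] [ 467.3 -235.6] [118.7 148.4] 5.8
fit [ 210  143  111  104 1347] [ 462.1 -226.9] [111.2 139. ] 5.8
gate posts [[0.3915, -0.0508, 0.14], [0.5263, -0.0429, 0.14]]
```

View pics/m.png

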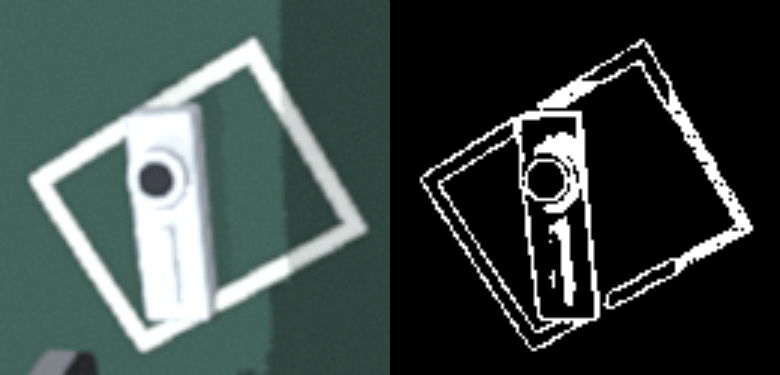

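Run:
```python
from h import *
im1,c1,_=wload('w1');im2,c2,o2=wload('w2')
q=np.array([(127,113),(193,106),(209,318),(147,320)])/3+[200,130]
p=plane('wrist',q,.03,c2)[:,:2];print("fit corners",p.round(4).tolist(),"c",p.mean(0).round(4))
for i in range(4):print(np.linalg.norm(p[i]-p[(i+1)%4]).round(4),end=' ')
d=(p[0]+p[1])/2-(p[2]+p[3])/2;print("axis deg",np.degrees(np.arctan2(d[1],d[0])))
def hole(im,c,x0,y0,x1,y1):
    g=cv2.cvtColor(im,cv2.COLOR_RGB2GRAY)[y0:y1,x0:x1];n,l,st,ce=cv2.connectedComponentsWithStats((g<90).astype(np.uint8));
    print(st[1:].tolist(),ce[1:].round(1).tolist());return ce
print("pred w1",[np.round((lambda v:v)(0),1)])
h2=hole(im2,c2,240,175,265,205);h1=hole(im1,c1,112,228,145,262)
a=h2[1+0]+[240,175]
from itertools import product
for i in range(1,len(h1)):
    b=h1[i]+[112,228];r1=ray('wrist',b,c1);r2=ray('wrist',a,c2);print("spout tri",tri((r1[0],r1[1][0]),(r2[0],r2[1][0])).round(4))
print("spout z.044",plane('wrist',a,.044,c2).round(4))
# tray in top
top=cv2.imread('pics/top0.png');t=plane('top',[(325,114),(390,111),(393,155),(328,158)],.02)[:,:2]
print("tray",t.round(3).tolist(),t.mean(0))
# tray in w2 corners far side
print("purple/top housing check",proj('top',[[.4481,.1253,.046]]))
```

```text
fit corners [[0.4075, -0.2368], [0.4183, -0.2048], [0.5213, -0.2469], [0.5094, -0.2782]] c [ 0.4641 -0.2417]
0.0338 0.1112 0.0335 0.11 axis deg 157.8374790836638
pred w1 [np.int64(0)]
[[0, 3, 4, 27, 59], [7, 10, 10, 10, 84]] [[0.9, 18.1], [11.5, 14.5]]
[[0, 0, 9, 7, 29], [21, 0, 12, 34, 178], [29, 0, 1, 1, 1], [0, 16, 3, 13, 17], [5, 22, 6, 7, 30], [4, 31, 3, 3, 4]] [[3.0, 2.2], [28.7, 13.4], [29.0, 0.0], [0.6, 20.8], [7.4, 24.7], [5.2, 32.0]]
spout tri [ 0.424  -0.2627  0.0005]
spout tri [ 0.4604 -0.3088 -0.1164]
spout tri [ 0.4501 -0.3194 -0.1525]
spout tri [ 0.4354 -0.2541  0.0361]
spout tri [ 0.4441 -0.2616  0.0164]
spout tri [ 0.4462 -0.253   0.0406]
spout z.044 [[ 0.4396 -0.2518  0.044 ]]
tray [[0.764, 0.099], [0.773, -0.109], [0.628, -0.116], [0.619, 0.088]] [ 0.69618817 -0.00961074]
purple/top housing check [[315.06656882 210.76409576]]
```

Emit:
jog_arm --deltas '[[-1,[0.033,-0.285,-0.5],[0,0,0.008]],[-1,[0.033,-0.285,-0.5],[0,0,0.008]],[-1,[0.033,-0.285,-0.5],[0,0,0.008]],[-1,[0.033,-0.285,-0.5],[0,0,0.008]],[-1,[0.033,-0.285,-0.5],[0,0,0.008]],[-1,[0.033,-0.285,-0.5],[0,0,0.008]],[-1,[0.033,-0.285,-0.58],[0,0,0.008]],[-1,[0.033,-0.285,-0.66],[0,0,0.008]],[-1,[0.033,-0.285,-0.7],[0,0,0.008]],[-1,[0.033,-0.285,-0.7],[0,0,0.008]]]'

```text
t: 2.87
tool_pos: [0.4615, -0.2371, 0.0464]
tool_rot: [-0.599, -3.075, -0.007]
contact_force: [-0.2, 0.5, -0.4]
opening: 0.0855
grip_force: 0.0
```

Run:
```python
from h import *
im1,c1,_=wload('w1');im2,c2,o2=wload('w2')
r1=ray('wrist',(119.4,252.7),c1);r2=ray('wrist',(251.5,189.5),c2);print(tri((r1[0],r1[1][0]),(r2[0],r2[1][0])).round(4))
im,c=wsnap('w3')
g=cv2.cvtColor(im,cv2.COLOR_RGB2GRAY)
cv2.imwrite('pics/w3b.png',im[:,100:560,::-1])
# tray: second view not in w3; use w2 corners later
```

```text
[ 0.4415 -0.2347  0.0435]
w3 2.9167 [ 0.4631 -0.2384  0.0491] [-0.6   -3.079 -0.004] 0.055 0.0856 0.0 [ 1.   0.6 -0.2]
```

View pics/w3b.png

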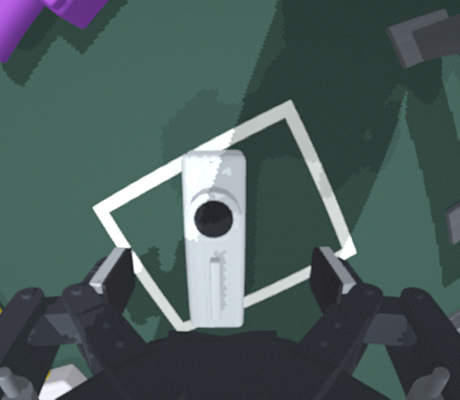

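The fitting sits between the open fingers, centred near (214,240), and is parallel to the pads. Triangulation puts the spout top at z = 43.5 mm, which matches the text.

Emit:
jog_arm --deltas '[[-1,[0,-0.006,-0.06],[0,0,0]],[-1,[0,-0.006,-0.11],[0,0,0]],[-1,[0,-0.006,-0.11],[0,0,0]],[1,[0,-0.006,-0.11],[0,0,0]],[1,[0,-0.006,-0.11],[0,0,0]],[1,[0,-0.006,-0.11],[0,0,0]],[1,[0,-0.006,-0.11],[0,0,0]],[1,[0,-0.006,-0.11],[0,0,0]],[1,[0,-0.006,-0.11],[0,0,0]],[1,[0,-0.006,-0.11],[0,0,0]]]' --squeeze 50

```text
t: 3.75
tool_pos: [0.4653, -0.2447, 0.0093]
tool_rot: [0.605, 3.08, -0.001]
contact_force: [0.5, 2.3, 6.9]
opening: 0.0329
grip_force: 53.0
```

Emit:
jog_arm --deltas '[[1,[0,0,0.45],[0,0,0]],[1,[0,0,0.45],[0,0,0]],[1,[0,0,0.45],[0,0,0]],[1,[0.58,0.585,0.47],[0,0,0.142]],[1,[0.58,0.585,0.47],[0,0,0.142]],[1,[0.58,0.585,0.47],[0,0,0.142]],[1,[0.58,0.585,0.47],[0,0,0.142]],[1,[0.58,0.585,0.47],[0,0,0.142]],[1,[0.58,0.585,0.47],[0,0,0.142]],[1,[0.58,0.585,0.47],[0,0,0.142]],[1,[0.58,0.585,0.47],[0,0,0.142]],[1,[0.58,0.585,0.47],[0,0,0.142]]]'

```text
t: 4.75
tool_pos: [0.6996, -0.0047, 0.1961]
tool_rot: [-0.099, 3.136, 0.004]
contact_force: [-2.0, 0.0, -1.3]
opening: 0.0326
grip_force: 51.8
```

Emit:
jog_arm --deltas '[[1,[0,0,0],[0,0,0]],[1,[0,0,0],[0,0,0]]]'

```text
t: 4.92
tool_pos: [0.6952, -0.0098, 0.194]
tool_rot: [0.092, -3.138, 0.0]
contact_force: [-0.8, -0.6, -2.4]
opening: 0.033
grip_force: 51.8
```

Run:
```python
from h import *
wsnap('w4');a=snap('top','t4');s=snap('scene','s4')
im,c,_=wload('w2')
cv2.imwrite('pics/v4.png',np.hstack([cv2.resize(a[80:230,280:480,::-1],(400,300)),cv2.resize(s[180:330,200:400,::-1],(400,300))]))
cv2.imwrite('pics/v4.png',np.vstack([cv2.imread('pics/v4.png'),cv2.resize(cv2.imread('pics/w4.png')[:,80:613],(800,600))[200:500]]))
```

```text
w4 4.9667 [ 0.6949 -0.0105  0.194 ] [ 0.091 -3.138  0.   ] 0.017 0.0333 51.8 [-0.9 -1.1 -2.8]
```

View pics/v4.png

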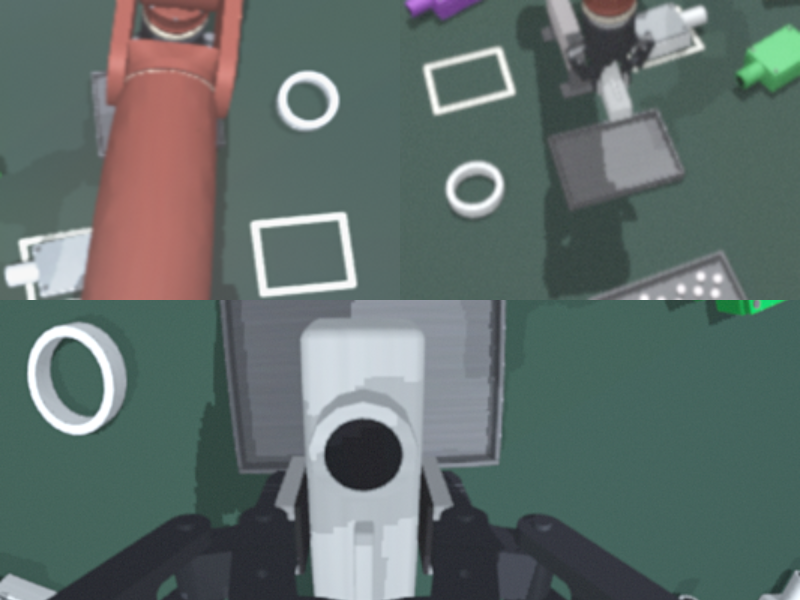

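The goal outline is now clear in both fixed views. In the wrist crop the tray's far edge runs from (241,472) to (499,464), with the held fitting aligned to it.

Run:
```python
from h import *
im,c,_=wload('w4')
X=np.array([(241,472),(499,464),(222,302),(507,302)]);q=np.c_[80+X[:,0]*533/800,(X[:,1]-100)*2/3]
print("tray",plane('wrist',q,.02,c).round(4).tolist())
g=cv2.cvtColor(im,cv2.COLOR_RGB2GRAY)
print("col profile",g[100:260:1,250].tolist()[::1][:160])
from scipy.spatial.transform import Rotation as R
t=cv2.imread('pics/t4.png')
def rect(name,t,x0,y0,x1,y1):
    m=np.zeros(t.shape[:2],np.uint8);m[y0:y1,x0:x1]=(t.min(2)[y0:y1,x0:x1]>165)
    n,l,st,ce=cv2.connectedComponentsWithStats(m);k=1+np.argmax(st[1:,4]);v,u=np.nonzero(l==k)
    p=plane(name,np.c_[u,v],0)[:,:2]*1000;r=cv2.minAreaRect(p.astype(np.float32));print(name,np.round(r[0],1),np.round(r[1],1),r[2],st[k])
rect('top',t,398,180,465,232)
rect('scene',cv2.imread('pics/s4.png'),208,200,260,240)
```

```text
tray [[0.7766, -0.0986, 0.02], [0.7586, 0.0983, 0.02], [0.6485, -0.1113, 0.02], [0.6367, 0.0879, 0.02]]
col profile [66, 65, 66, 61, 64, 66, 67, 63, 63, 68, 64, 64, 64, 63, 64, 65, 65, 61, 57, 55, 57, 52, 61, 77, 98, 108, 105, 95, 103, 109, 109, 107, 108, 108, 108, 110, 108, 108, 108, 106, 108, 109, 108, 106, 109, 108, 108, 113, 110, 111, 108, 105, 108, 108, 108, 107, 110, 107, 107, 109, 107, 109, 110, 109, 109, 111, 109, 109, 109, 108, 108, 106, 108, 111, 109, 108, 108, 106, 110, 113, 112, 108, 107, 108, 108, 105, 110, 109, 109, 108, 108, 107, 107, 106, 106, 108, 106, 108, 109, 107, 109, 106, 106, 108, 107, 108, 107, 108, 110, 109, 107, 105, 108, 108, 110, 110, 110, 108, 104, 104, 106, 105, 105, 105, 107, 106, 104, 100, 99, 98, 99, 99, 97, 96, 96, 101, 95, 92, 87, 90, 88, 84, 72, 71, 71, 76, 89, 105, 101, 77, 65, 62, 65, 66, 65, 65, 64, 64, 64, 65]
top [ 467.7 -234.8] [120.8 151.6] 5.970058917999268 [405 186  53  43 655]
scene [ 470.7 -235.5] [123.3 151.6] 5.982468128204346 [212 203  46  34 418]
```

Emit:
jog_arm --deltas '[[1,[0.007,0.008,-0.1],[0,0,0.01]],[1,[0.007,0.008,-0.2],[0,0,0.01]],[1,[0.007,0.008,-0.3],[0,0,0.01]],[1,[0.007,0.008,-0.38],[0,0,0.01]],[1,[0.007,0.008,-0.42],[0,0,0.01]],[1,[0.007,0.008,-0.44],[0,0,0.01]],[1,[0.007,0.008,-0.45],[0,0,0.01]],[1,[0.007,0.008,-0.45],[0,0,0.01]],[1,[0.007,0.008,-0.45],[0,0,0.01]]]'

```text
t: 5.82
tool_pos: [0.7007, -0.0071, 0.0182]
tool_rot: [-0.14, 3.134, -0.001]
contact_force: [0.5, -0.2, -1.8]
opening: 0.0331
grip_force: 51.7
```

Emit:
jog_arm --deltas '[[1,[0,0,-0.004],[0,0,0]],[1,[0,0,-0.008],[0,0,0]],[1,[0,0,-0.008],[0,0,0]]]'

```text
t: 6.07
tool_pos: [0.6995, -0.0067, 0.0133]
tool_rot: [-0.141, 3.136, -0.001]
contact_force: [0.2, -1.2, 2.9]
opening: 0.0328
grip_force: 52.7
```

Contact with the tray floor, so I'll release and lift.

Emit:
jog_arm --deltas '[[-1,[0,0,0],[0,0,0]],[-1,[0,0,0],[0,0,0]],[-1,[0,0,0],[0,0,0]],[-1,[0,0,0],[0,0,0]],[-1,[0,0,0.03],[0,0,0]],[-1,[0,0,0.1],[0,0,0]],[-1,[0,0,0.2],[0,0,0]],[-1,[0,0,0.3],[0,0,0]],[-1,[0,0,0.4],[0,0,0]],[-1,[0,0,0.45],[0,0,0]],[-1,[0,0,0.45],[0,0,0]]]'

```text
t: 6.98
tool_pos: [0.7026, -0.0071, 0.2023]
tool_rot: [-0.141, 3.124, -0.004]
contact_force: [-0.1, -0.1, 1.1]
opening: 0.0857
grip_force: 0.0
```

Emit:
jog_arm --deltas '[[-1,[-0.668,0.527,0],[0,0,-0.464]],[-1,[-0.668,0.527,0],[0,0,-0.464]],[-1,[-0.668,0.527,0],[0,0,-0.464]],[-1,[-0.668,0.527,0],[0,0,-0.464]],[-1,[-0.668,0.527,0],[0,0,-0.464]],[-1,[-0.668,0.527,0],[0,0,-0.464]],[-1,[-0.668,0.527,0],[0,0,-0.464]],[-1,[-0.668,0.527,0],[0,0,-0.464]],[-1,[-0.668,0.527,0],[0,0,-0.464]],[-1,[-0.668,0.527,0],[0,0,-0.464]],[-1,[-0.668,0.527,0],[0,0,-0.464]],[-1,[-0.668,0.527,0],[0,0,-0.464]]]'

```text
t: 7.98
tool_pos: [0.4307, 0.2043, 0.1919]
tool_rot: [-1.99, -2.43, 0.001]
contact_force: [-0.6, 0.7, 0.5]
opening: 0.0851
grip_force: 0.0
```

Emit:
jog_arm --deltas '[[-1,[0,0,-0.1],[0,0,0]],[-1,[0,0,-0.2],[0,0,0]],[-1,[0,0,-0.25],[0,0,0]],[-1,[0,0,-0.25],[0,0,0]],[-1,[0,0,-0.25],[0,0,0]]]'

```text
t: 8.4
tool_pos: [0.4304, 0.2037, 0.091]
tool_rot: [-1.984, -2.434, 0.004]
contact_force: [-0.1, 0.2, 1.7]
opening: 0.0859
grip_force: 0.0
```

Run:
```python
from h import *
im,c=wsnap('w5');a=snap('top','t5')
cv2.imwrite('pics/v5.png',np.vstack([cv2.resize(a[80:240,260:480,::-1],(550,400))[:, :],cv2.resize(im[...,::-1],(550,344))[100:300]]))
```

```text
w5 8.45 [0.4319 0.2042 0.093 ] [1.985e+00 2.435e+00 1.000e-03] 0.038 0.0854 0.0 [0.2 0.3 1. ]
```

View pics/v5.png

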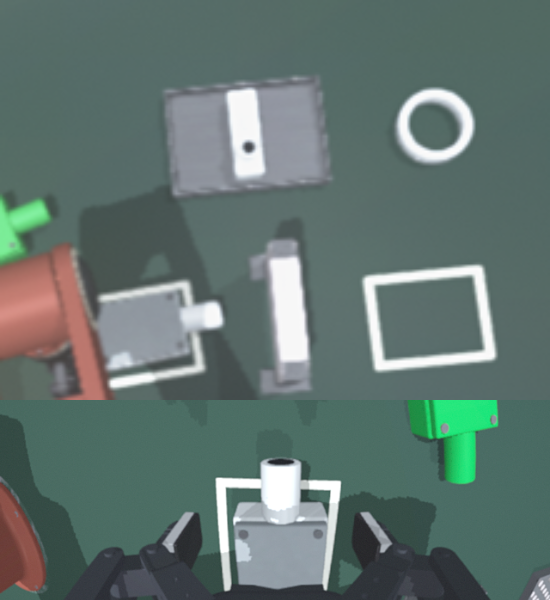

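The fitting lies flat in the middle of the tray at (245,135) in the upper panel. The housing is still on its outline, and in the lower panel its rear spigot at (281,490) is centred between the fingers. Next I'll descend and grip.

Emit:
jog_arm --deltas '[[-1,[0,0,-0.08],[0,0,0]],[-1,[0,0,-0.15],[0,0,0]],[-1,[0,0,-0.2],[0,0,0]],[-1,[0,0,-0.2],[0,0,0]],[1,[0,0,-0.2],[0,0,0]],[1,[0,0,-0.2],[0,0,0]],[1,[0,0,-0.2],[0,0,0]],[1,[0,0,-0.2],[0,0,0]],[1,[0,0,-0.2],[0,0,0]],[1,[0,0,-0.2],[0,0,0]]]' --squeeze 60

```text
t: 9.33
tool_pos: [0.4331, 0.2046, 0.0143]
tool_rot: [1.984, 2.434, 0.004]
contact_force: [-0.9, 0.4, 6.9]
opening: 0.0299
grip_force: 58.8
```

Emit:
jog_arm --deltas '[[1,[0.007,-0.02,0],[0,0,-0.008]],[1,[0.014,-0.04,0],[0,0,-0.016]],[1,[0.021,-0.06,0],[0,0,-0.024]],[1,[0.03,-0.085,0],[0,0,-0.033]],[1,[0.039,-0.11,0],[0,0,-0.042]],[1,[0.039,-0.11,0],[0,0,-0.042]]]'

```text
t: 9.83
tool_pos: [0.4495, 0.1596, 0.0143]
tool_rot: [2.142, 2.295, 0.006]
contact_force: [1.5, -1.8, 6.9]
opening: 0.0302
grip_force: 59.2
```

Run:
```python
from h import *
im,c=wsnap('w6');a=snap('top','t6')
cv2.imwrite('pics/v6.png',np.vstack([cv2.resize(a[150:250,270:420,::-1],(600,400),interpolation=cv2.INTER_CUBIC),cv2.resize(im[...,::-1],(600,375))[100:300]]))
```

```text
w6 9.8833 [0.4495 0.1597 0.0143] [2.14  2.295 0.005] 0.012 0.0302 59.2 [ 0.1 -2.7  6.7]
```

View pics/v6.png

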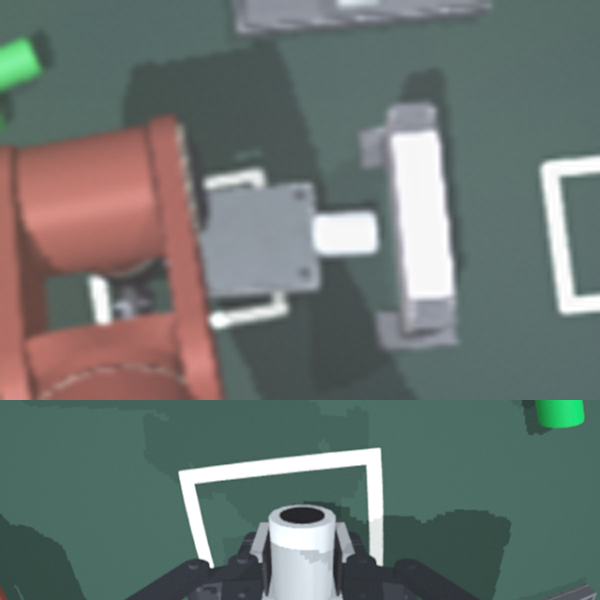

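The top panel shows the housing straightened. The front lid screws are at (302,196) and (308,273), its spigot at (345,234) points into the arch, and the post tops are at (412,115) and (431,313). The wrist panel shows the firm grip on the spigot.

Run:
```python
from h import *
f=lambda L:np.array(L)/4+[270,150]
s=plane('top',f([(302,196),(308,273)]),.046);e=plane('top',f([(312,183),(320,290)]),.046);p=plane('top',f([(412,115),(431,313)]),.14)
for n,x in(('screws',s),('edge',e),('posts',p)):
    d=x[0]-x[1];print(n,x.round(4).tolist(),x.mean(0).round(4),np.degrees(np.arctan2(d[1],d[0])).round(1),np.linalg.norm(d).round(3))
sp=plane('top',f([(377,233)]),.03);print("spigot tip",sp.round(4))
```

```text
screws [[0.4843, 0.0333, 0.046], [0.4259, 0.0288, 0.046]] [0.4551 0.0311 0.046 ] 4.4 0.059
edge [[0.4943, 0.0257, 0.046], [0.4131, 0.0198, 0.046]] [0.4537 0.0228 0.046 ] 4.2 0.081
posts [[0.5283, -0.0419, 0.14], [0.3906, -0.0534, 0.14]] [ 0.4595 -0.0476  0.14  ] 4.8 0.138
spigot tip [[ 0.4582 -0.0242  0.03  ]]
```

Emit:
jog_arm --deltas '[[1,[0.002,-0.026,0],[0,0,0]],[1,[0.004,-0.052,0],[0,0,0]],[1,[0.006,-0.079,0],[0,0,0]],[1,[0.008,-0.105,0],[0,0,0]],[1,[0.009,-0.131,0],[0,0,0]],[1,[0.011,-0.157,0],[0,0,0]],[1,[0.013,-0.183,0],[0,0,0]],[1,[0.015,-0.21,0],[0,0,0]],[1,[0.017,-0.236,0],[0,0,0]],[1,[0.019,-0.262,0],[0,0,0]],[1,[0.021,-0.288,0],[0,0,0]],[1,[0.0225,-0.314,0],[0,0,0]]]'

```text
t: 10.93
tool_pos: [0.4581, 0.0353, 0.0143]
tool_rot: [2.141, 2.298, 0.008]
contact_force: [-0.3, 6.9, 7.7]
opening: 0.0298
grip_force: 60.1
```

Emit:
jog_arm --deltas '[[-1,[0,0,0],[0,0,0]],[-1,[0,0,0],[0,0,0]],[-1,[0,0,0],[0,0,0]],[-1,[0,0,0],[0,0,0]],[-1,[0,0,0],[0,0,0]],[-1,[0,0,0.1],[0,0,0]],[-1,[0,0,0.2],[0,0,0]],[-1,[0,0,0.3],[0,0,0]],[-1,[0,0,0.4],[0,0,0]],[-1,[0,0,0.5],[0,0,0]],[-1,[0,0,0.55],[0,0,0]],[-1,[0,0,0.55],[0,0,0]]]'

```text
t: 11.93
tool_pos: [0.4591, 0.0345, 0.239]
tool_rot: [2.134, 2.293, 0.011]
contact_force: [0.1, 0.2, -0.0]
opening: 0.0854
grip_force: 0.0
```

Emit:
jog_arm --deltas '[[-1,[0.02,-0.405,0],[0,0,-0.5]],[-1,[0.02,-0.405,0],[0,0,-0.5]],[-1,[0.02,-0.405,0],[0,0,-0.5]],[-1,[0.02,-0.405,0],[0,0,-0.5]],[-1,[0.02,-0.405,0],[0,0,-0.5]],[-1,[0.02,-0.405,0],[0,0,-0.5]],[-1,[0.02,-0.405,0],[0,0,-0.5]],[-1,[0.02,-0.405,0],[0,0,-0.5]],[-1,[0.02,-0.405,0],[0,0,-0.5]],[-1,[0.02,-0.405,0],[0,0,-0.5]],[-1,[0.02,-0.405,0],[0,0,-0.5]],[-1,[0.02,-0.405,0],[0,0,-0.5]]]'

```text
t: 12.93
tool_pos: [0.4635, -0.127, 0.2304]
tool_rot: [-3.133, -0.213, 0.004]
contact_force: [0.4, 0.4, -0.1]
opening: 0.0854
grip_force: 0.0
```

Emit:
jog_arm --deltas '[[-1,[0,0,0],[0,0,-0.5]],[-1,[0,0,0],[0,0,-0.5]],[-1,[0,0,0],[0,0,-0.5]],[-1,[0,0,0],[0,0,-0.5]],[-1,[0,0,0],[0,0,-0.5]],[-1,[0,0,0],[0,0,-0.5]],[-1,[0,0,0],[0,0,-0.5]],[-1,[0,0,0],[0,0,-0.5]],[-1,[0,0,0],[0,0,-0.5]],[-1,[0,0,0],[0,0,-0.5]],[-1,[0,0,0],[0,0,-0.5]],[-1,[0,0,0],[0,0,-0.5]]]'

```text
t: 13.93
tool_pos: [0.4635, -0.127, 0.2304]
tool_rot: [2.438, -1.98, -0.004]
contact_force: [-0.1, 0.7, -1.1]
opening: 0.0852
grip_force: 0.0
```

Run:
```python
from h import *
im,c=wsnap('w7');o=ctrl.get_obs();print(o['q'].round(2))
from scipy.spatial.transform import Rotation as R
T=R.from_rotvec(o['tool_rot']).as_matrix();print("tool y deg",np.degrees(np.arctan2(T[1,1],T[0,1])))
# front spigot: bright blob between arch and goal; predicted pixel window
def wproj(X):
    E=np.array(c['extrinsics']);K=np.array(c['K']);p=E[:3,:3]@X+E[:3,3];th=np.arctan2(np.hypot(*p[:2]),p[2]);u=p[:2]/np.hypot(*p[:2])*th*K[0,0];return u+K[:2,2]
for X in([.4655,-.127,.044],[.467,-.147,.03],[.4638,-.107,.044]):print(wproj(np.array(X)).round(1))
a=wproj(np.array([.4655,-.127,.044]));x,y=a.astype(int);
g=im.min(2);
for dy in range(-40,41,8): print(y+dy,np.nonzero(g[y+dy,x-45:x+45]>170)[0][[0,-1]]+x-45 if (g[y+dy,x-45:x+45]>170).any() else None)
```

```text
w7 13.9833 [ 0.4635 -0.127   0.2304] [ 2.435 -1.984 -0.004] 0.301 0.0853 0.0 [-0.1 -0.5  0.8]
[-0.42 -0.3   1.94 -0.    1.51  2.52]
tool y deg -168.36349392280752
[318.1 177. ]
[320.5 157.1]
[316.  194.8]
137 [282 344]
145 [349 362]
153 None
161 [305 329]
169 [304 327]
177 [303 326]
185 [302 324]
193 [280 323]
201 [333 346]
209 [278 284]
217 None
```

Run:
```python
from h import *
im,c,o=wload('w7');g=im.min(2).astype(int)
print("col",g[138:165,317].tolist());print("row177",g[177,296:332].tolist())
print(plane('wrist',[(317,161),(315.5,169),(314.5,177),(313,185)],.03,c).round(4).tolist())
# goal outline from this view too
```

```text
col [204, 206, 204, 186, 117, 53, 40, 49, 49, 49, 48, 51, 50, 49, 47, 48, 45, 29, 47, 111, 172, 204, 207, 206, 206, 205, 205]
row177 [54, 49, 48, 45, 57, 108, 159, 186, 191, 194, 198, 200, 202, 203, 204, 205, 205, 205, 206, 207, 206, 203, 199, 193, 189, 189, 188, 187, 184, 180, 173, 167, 162, 145, 106, 58]
[[0.47, -0.1419, 0.03], [0.4698, -0.1326, 0.03], [0.4691, -0.1233, 0.03], [0.4689, -0.1139, 0.03]]
```

Emit:
jog_arm --deltas '[[-1,[0,0,0],[0,0,-0.041]],[-1,[0,0,0],[0,0,-0.041]],[-1,[0,0,0],[0,0,-0.041]]]'

```text
t: 14.23
tool_pos: [0.4638, -0.1272, 0.2311]
tool_rot: [2.317, -2.121, -0.002]
contact_force: [0.5, -0.3, 0.2]
opening: 0.0854
grip_force: 0.0
```

Run:
```python
from h import *
im,c=wsnap('w8');o=ctrl.get_obs()
from scipy.spatial.transform import Rotation as R
T=R.from_rotvec(o['tool_rot']).as_matrix();print("tool y deg",np.degrees(np.arctan2(T[1,1],T[0,1])))
b=cv2.resize(im[80:280,200:440,::-1],(720,600),interpolation=cv2.INTER_CUBIC);cv2.imwrite('pics/v8.png',b)
```

```text
w8 14.2833 [ 0.4639 -0.1273  0.2313] [ 2.317e+00 -2.122e+00 -2.000e-03] 0.014 0.0854 0.0 [ 0.6 -0.1 -1. ]
tool y deg -174.96674547286318
```

View pics/v8.png

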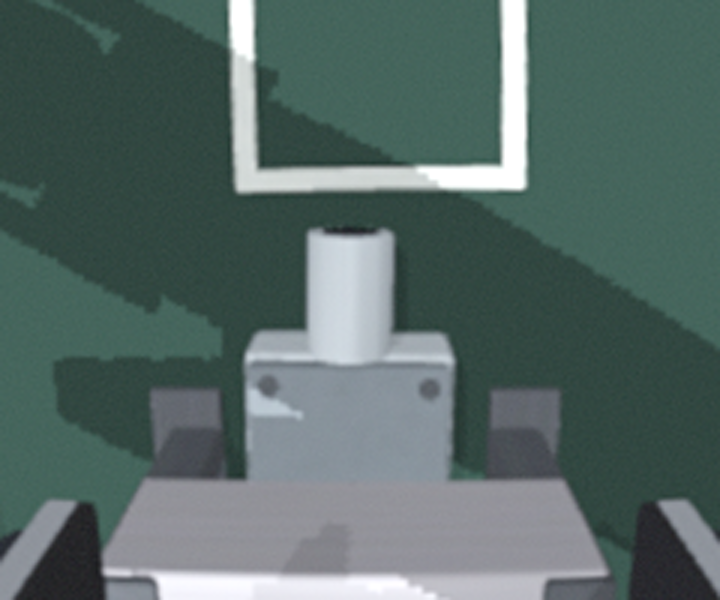

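The last view shows the front spigot clear of the arch, with its tip at (351,229). The lid screws are at (268,386) and (429,388), the housing is square between the posts, and the goal outline's near corners are at (237,193) and (526,188).

Run:
```python
from h import *
im,c,o=wload('w8');f=lambda L:np.array(L)/3+[200,80]
s=plane('wrist',f([(268,386),(429,388)]),.046,c)[:,:2];g=plane('wrist',f([(237,193),(526,188)]),0,c)[:,:2]
tip=plane('wrist',f([(351,231),(350,330)]),.044,c)[:,:2]
for n,x in(('screws',s),('goaledge',g)):
    d=x[1]-x[0];print(n,x.round(4).tolist(),x.mean(0).round(4),np.degrees(np.arctan2(d[1],d[0])).round(1),np.linalg.norm(d).round(4))
print("spig",tip.round(4).tolist())
def geo(n,x,L):
    d=x[0]-x[1] if x[0][0]>x[1][0] else x[1]-x[0];t=np.arctan2(d[1],d[0]);print(n,np.degrees(t),x.mean(0)+L*np.array([-np.sin(t),np.cos(t)]))
geo('housing C',s,.0455);geo('goal C',g,-.073)
```

```text
screws [[0.4948, -0.0895], [0.4352, -0.094]] [ 0.465  -0.0918] -175.7 0.0598
goaledge [[0.5164, -0.1551], [0.3998, -0.1677]] [ 0.4581 -0.1614] -173.9 0.1172
spig [[0.4689, -0.1495], [0.4662, -0.113]]
housing C 4.28405479466402 [ 0.46158311 -0.04638497]
goal C 6.14265740187434 [ 0.46592289 -0.23400307]
```

Emit:
jog_arm --deltas '[[-1,[0.009,0.003,-0.1],[0,0,-0.004]],[-1,[0.009,0.003,-0.2],[0,0,-0.004]],[-1,[0.009,0.003,-0.3],[0,0,-0.004]],[-1,[0.009,0.003,-0.4],[0,0,-0.004]],[-1,[0.009,0.003,-0.48],[0,0,-0.004]],[-1,[0.009,0.003,-0.53],[0,0,-0.004]],[-1,[0.009,0.003,-0.546],[0,0,-0.004]],[-1,[0.009,0.003,-0.546],[0,0,-0.004]]]'

```text
t: 14.95
tool_pos: [0.466, -0.1256, 0.0116]
tool_rot: [2.3, -2.138, -0.007]
contact_force: [0.5, 0.5, -1.0]
opening: 0.0854
grip_force: 0.0
```

Emit:
jog_arm --deltas '[[1,[0,0,0],[0,0,0]],[1,[0,0,0],[0,0,0]],[1,[0,0,0],[0,0,0]],[1,[0,0,0],[0,0,0]],[1,[0,0,0],[0,0,0]],[1,[0,0,0],[0,0,0]]]' --squeeze 60

```text
t: 15.45
tool_pos: [0.469, -0.1269, 0.0156]
tool_rot: [-2.299, 2.14, -0.004]
contact_force: [-1.0, 1.3, 6.1]
opening: 0.03
grip_force: 58.9
```

Emit:
jog_arm --deltas '[[1,[0.001,-0.015,0],[0,0,0]],[1,[0.002,-0.04,0],[0,0,0]],[1,[0.005,-0.065,0],[0,0,0]],[1,[0.006,-0.09,0],[0,0,0]],[1,[0.008,-0.115,0],[0,0,0]],[1,[0.01,-0.14,0],[0,0,0]],[1,[0.012,-0.165,0],[0,0,0]],[1,[0.014,-0.19,0],[0,0,0]],[1,[0.016,-0.215,0],[0,0,0]],[1,[0.018,-0.24,0],[0,0,0]],[1,[0.019,-0.265,0],[0,0,0]],[1,[0.02,-0.29,0],[0,0,0]]]'

```text
t: 16.45
tool_pos: [0.4768, -0.2417, 0.0153]
tool_rot: [-2.297, 2.139, 0.0]
contact_force: [-0.3, 5.8, 7.2]
opening: 0.0296
grip_force: 59.0
```

Emit:
jog_arm --deltas '[[1,[0,-0.025,0],[0,0,0.002]],[1,[0,-0.05,0],[0,0,0.004]],[1,[0,-0.075,0],[0,0,0.005]],[1,[0,-0.1,0],[0,0,0.006]],[1,[0,-0.125,0],[0,0,0.007]],[1,[0,-0.145,0],[0,0,0.008]],[1,[0,-0.16,0],[0,0,0.009]],[1,[0,-0.17,0],[0,0,0.009]],[1,[0,-0.17,0],[0,0,0.009]],[1,[0,-0.17,0],[0,0,0.009]]]'

```text
t: 17.28
tool_pos: [0.4767, -0.3105, 0.0155]
tool_rot: [-2.328, 2.108, -0.002]
contact_force: [-0.6, 3.3, 7.1]
opening: 0.0301
grip_force: 59.0
```

Run:
```python
from h import *
im,c=wsnap('w9');a=snap('top','t9');s=snap('scene','s9')
g=a.min(2)
f=lambda n,im,z,x0,y0,x1,y1:None
# goal outline corners expected in top, compare white pixels; list white runs by scanning rows
for y in range(180,232,3):
    r=a[y,395:470].astype(int);print(y,''.join('#' if v.min()>200 else '+' if v.min()>130 else '.' for v in r))
```

```text
w9 17.3333 [ 0.4768 -0.3105  0.0155] [-2.328e+00  2.107e+00 -2.000e-03] 0.002 0.0302 59.0 [-0.7  3.2  5.4]
180 ...........................................................................
183 ...........................................................................
186 ....................................................+++++..................
189 ................+++++++#####+++####################++++###.................
192 ..........+##########+++++++++............+++++++......+##+................
195 ..........+####..+##++++++++++++++++++++++++++++++....++##+................
198 ...........####+.+++++++++++++++++++++++++++++++........+++................
201 ............+++..+++++++++++++++++++++++++++...........+++.................
204 ....+###############++.++++++++++++++++....................................
207 ....+###########++++++....+++++++++............................++++++......
210 .....#####++++++++++++......+++...................................+........
213 .....+++.....++++..+++.....................................................
216 ..............+++..++++....................++.++...........................
219 ..............++++..+++++++++++++..........................................
222 ...............+++......................++###########+.....................
225 ...............++#+++++++++++++++++++++###+++++++..........................
228 ...........................................................................
231 ...........................................................................
```

Emit:
jog_arm --deltas '[[1,[0,-0.006,0],[0,0,0]],[1,[0,-0.011,0],[0,0,0]],[1,[0,-0.011,0],[0,0,0]],[-1,[0,-0.011,0],[0,0,0]],[-1,[0,-0.011,0],[0,0,0]],[-1,[0,-0.011,0],[0,0,0]],[-1,[0,-0.011,0],[0,0,0]],[-1,[0,-0.011,0],[0,0,0]],[-1,[0,-0.011,0.1],[0,0,0]],[-1,[0,-0.011,0.2],[0,0,0]],[-1,[0,-0.011,0.3],[0,0,0]],[-1,[0,-0.011,0.4],[0,0,0]]]'

```text
t: 18.43
tool_pos: [0.4752, -0.3144, 0.175]
tool_rot: [2.329, -2.108, -0.001]
contact_force: [0.5, 0.1, -0.7]
opening: 0.0856
grip_force: 0.0
```

Emit:
jog_arm --deltas '[[-1,[0,0,0.2],[0,0,0]],[-1,[0,0,0.2],[0,0,0]],[-1,[0,0,0.2],[0,0,0]],[-1,[0,0,0.2],[0,0,0]],[-1,[0,0,0.2],[0,0,0]]]'

```text
t: 18.85
tool_pos: [0.4755, -0.3146, 0.2532]
tool_rot: [2.329, -2.108, -0.001]
contact_force: [-0.4, -0.2, -0.0]
opening: 0.0857
grip_force: 0.0
```

Run:
```python
from h import *
im,c=wsnap('w10');snap('scene','s10');snap('top','t10')
def wproj(X):
    E=np.array(c['extrinsics']);K=np.array(c['K']);p=E[:3,:3]@X+E[:3,3];th=np.arctan2(np.hypot(*p[:2]),p[2]);return p[:2]/np.hypot(*p[:2])*th*K[0,0]+K[:2,2]
C=np.array([.467,-.235]);t=np.radians(5.9);ex=np.array([np.cos(t),np.sin(t)]);ey=np.array([-ex[1],ex[0]])
g=cv2.cvtColor(im,cv2.COLOR_RGB2GRAY)
print("lab corners",[wproj(np.r_[C+a*ex+b*ey,.0]).round(0).tolist() for a,b in((58,73),(58,-73),(-58,-73),(-58,73)) for a,b in [(a/1000,b/1000)]])
# screws: dark blobs near predicted position
for a,b in((.03,.045),(.03,-.045),(-.03,-.045),(-.03,.045)):
    u=wproj(np.r_[C+a*ex+b*ey,.046]);x,y=u.round().astype(int)
    w=g[max(y-9,0):y+10,x-9:x+10].astype(float)
    m=(w<np.median(w)-25).astype(np.uint8);n,l,st,ce=cv2.connectedComponentsWithStats(m)
    print((a,b),u.round(1),np.median(w),[(st[i,4].item(),(ce[i]+[x-9,y-9]).round(1).tolist()) for i in range(1,n)])
    for i in range(1,n):
        p=plane('wrist',ce[i]+[x-9,y-9],.046,c)[0,:2];print("   world",p.round(4),"local",np.round([(p-C)@ex,(p-C)@ey],4))
```

```text
w10 18.9 [ 0.4751 -0.3142  0.2518] [ 2.329 -2.108 -0.005] 0.018 0.0849 0.0 [-0.  -0.7 -0.3]
lab corners [[282.0, 272.0], [276.0, 173.0], [365.0, 173.0], [361.0, 272.0]]
(0.03, 0.045) [297.7 270.5] 139.0 [(4, [289.0, 263.5]), (20, [297.0, 270.9]), (101, [297.5, 277.8])]
   world [ 0.5039 -0.1962] local [0.0407 0.0348]
   world [ 0.493  -0.1865] local [0.0308 0.0455]
   world [ 0.4916 -0.1763] local [0.0306 0.0559]
(0.03, -0.045) [295.3 203.4] 142.0 [(40, [286.6, 203.4]), (33, [295.5, 203.6])]
   world [ 0.5118 -0.2756] local [ 0.0404 -0.045 ]
   world [ 0.5012 -0.2764] local [ 0.0297 -0.0447]
(-0.03, -0.045) [346.  203.2] 198.0 [(44, [354.2, 204.1]), (27, [343.3, 196.5]), (35, [346.0, 203.7])]
   world [ 0.4319 -0.2826] local [-0.0398 -0.0438]
   world [ 0.446  -0.2906] local [-0.0266 -0.0532]
   world [ 0.4417 -0.2822] local [-0.03   -0.0444]
(-0.03, 0.045) [344.4 270.4] 126.0 [(12, [352.5, 263.5]), (18, [343.8, 271.5]), (88, [345.0, 277.0])]
   world [ 0.4235 -0.2042] local [-0.0401  0.0351]
   world [ 0.4331 -0.1916] local [-0.0292  0.0466]
   world [ 0.4304 -0.1836] local [-0.0311  0.0549]
```

Run:
```python
from h import *
im,c,o=wload('w10')
C=np.array([.467,-.235]);t=np.radians(5.9);ex=np.array([np.cos(t),np.sin(t)]);ey=np.array([-ex[1],ex[0]])
v,u=np.nonzero(np.ones((400,640)));sel=(u>260)&(u<385)&(v>150)&(v<300);u,v=u[sel],v[sel]
p=plane('wrist',np.c_[u,v],0,c)[:,:2]-C;L=np.c_[p@ex,p@ey];I=im.min(2)[v,u].astype(float)
def prof(m,k,lo,hi):
    for s in np.arange(lo,hi,.003):
        q=m&(L[:,k]>=s)&(L[:,k]<s+.003)
        print(f"{1000*s+1.5:.0f}:{I[q].mean():.0f}" if q.any() else '-',end=' ')
    print()
mx=(np.abs(L[:,1]+.02)<.03)
prof(mx,0,-.075,-.035);prof(mx,0,.035,.075)
my=(np.abs(L[:,0])>.022)&(np.abs(L[:,0])<.045)
prof(my,1,-.085,-.05)
# bystanders and fitting before/after in top
a=cv2.imread('pics/top0.png').astype(int);b=cv2.imread('pics/t10.png').astype(int)
d=np.abs(a-b).max(2)
for n,(x0,y0,x1,y1) in dict(ring=(412,110,455,150),hammer=(485,168,525,258),carton=(178,222,242,272),gate=(360,172,388,240)).items():
    print(n,(d[y0:y1,x0:x1]>60).mean().round(3))
```

```text
-74:70 -70:70 -67:69 -64:69 -61:73 -58:209 -55:255 -52:255 -49:173 -46:65 -43:139 -40:185 -37:177 -34:168 
36:135 40:141 43:132 46:67 49:88 52:197 55:207 58:179 61:67 64:49 67:50 70:50 73:49 76:50 
-84:61 -80:63 -78:59 -74:95 -72:223 -68:236 -65:215 -62:82 -59:55 -56:64 -53:121 -50:144 
ring 0.0
hammer 0.765
carton 0.336
gate 0.0
```

Run:
```python
from h import *
for n,fs in(('top',('top0','t10')),('scene',('scene0','s10'))):
  for f in fs:
    im=cv2.imread(f'pics/{f}.png');h=cv2.cvtColor(im,cv2.COLOR_BGR2HSV)
    for nm,lo,hi in(('yellow',(22,120,60),(32,255,255)),('tan',(8,60,60),(20,190,255))):
        m=cv2.inRange(h,lo,hi)
        if nm=='tan':
            x0,y0,x1,y1=(170,215,245,280) if n=='top' else (370,140,425,185)
            z=np.zeros_like(m);z[y0:y1,x0:x1]=m[y0:y1,x0:x1];m=z
        k,l,st,ce=cv2.connectedComponentsWithStats(m)
        i=1+np.argmax(st[1:,4]);print(f,nm,st[i],ce[i].round(1))
```

```text
top0 yellow [500 183  20  70 292] [508.2 218.5]
top0 tan [ 181  226   58   42 1593] [210.  245.6]Traceback (most recent call last):
  File "<stdin>", line 11, in <module>
    return _wrapfunc(a, 'argmax', axis=axis, out=out, **kwds)
    return bound(*args, **kwds)
ValueError: attempt to get argmax of an empty sequence
```

Run:
```python
from h import *
for f in('scene0','s10'):
    im=cv2.imread(f'pics/{f}.png');h=cv2.cvtColor(im,cv2.COLOR_BGR2HSV)
    for nm,lo,hi,(x0,y0,x1,y1) in(('yellow',(22,110,50),(34,255,255),(140,180,200,270)),('tan',(8,60,40),(22,255,255),(365,135,430,190))):
        m=cv2.inRange(h,lo,hi)[y0:y1,x0:x1]
        k,l,st,ce=cv2.connectedComponentsWithStats(m)
        if k>1:i=1+np.argmax(st[1:,4]);print(f,nm,st[i],(ce[i]+[x0,y0]).round(1))
a=cv2.imread('pics/scene0.png').astype(int);b=cv2.imread('pics/s10.png').astype(int);d=np.abs(a-b).max(2)
print((d[195:260,155:190]>60).mean(),(d[140:185,370:425]>60).mean())
```

```text
scene0 yellow [ 23  19  12  43 187] [168.7 219.5]
scene0 tan [  12   10   42   34 1213] [397.4 161.5]
s10 yellow [ 23  19  12  43 189] [168.7 219.6]
s10 tan [  12   10   43   34 1212] [397.4 161.3]
0.0 0.0
```

Everything else is undisturbed and the housing is centred to about 1 mm, so I'm handing in.

```bash
python3 -c "
from station import ctrl
print(ctrl.finish_job())"
```

```text
the job is handed in; nothing more can be done
None
```

The job is handed in: the fitting lies base down in the tray, and the housing was slid under the arch, about 1 mm from the centre of the goal outline and square to it. The arch, carton, ring and hammer are unmoved, and it took about 19 s.

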